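# Refit the vial carousel on the autosampler and bring it to its home stop

## Robot

A 7-joint arm with a two-finger parallel gripper is mounted at the origin on a cart in front of the work surface, level with it; the furniture and walls round the work are solid. World frame = base frame: x ahead of the robot, y to its left, z up, the work surface at z = 0. Lengths are in m, angles in rad, forces in N, time in s.
With the tool pointing down it reaches from about 0.4 to 0.85 m from the base axis. Payload 10.4 kg.
Tool frame: the origin (TCP) lies at the very end of the fingers, on their centre line; the grasp point (between the pads) lies r.tcp_to_grasp behind it (r.tcp_to_grasp is the distance from the TCP to the grasp point, in m); z points along the fingers, y is the line along which they close (so a half turn about z gives the same grasp; the last joint's range is limited). The gripper opens to 87 mm and grips with 3 to 60 N. Pads are 19 mm wide; open, the fingers measure 117 mm over their backs; the gripper's body (75 mm by 190 mm) begins 51 mm behind the grasp point.
Start: joints at [1.158, 0.332, -0.065, 1.46, 0.022, 1.35, -0.088], TCP at [0.238, -0.578, 0.223] pointing down, gripper open.
Joint ranges: [-2.6, 2.6], [-0.5, 2.12], [-1.47, 1.34], [0.16, 2.42], [-1.27, 4.41], [0.06, 2.06], [-2.6, 2.6]. Speed limits (rad/s): [2.22, 2.22, 2.79, 2.79, 3.14, 3.14, 3.14].

## Interface

Orientations are given as a unit quaternion [x, y, z, w].
In Python, from bench import monitor, cams, ticket, r gives the robot as it stands.
- The arm moves only by the shell command python3 -m crank 'ROWS' [OPENING] [FORCE]. ROWS is a JSON object whose one key "steps" holds a list of rows, each a list of 2 entries, a list of its own where there are three numbers: the shift along the world's x, y, z in units of 25 mm (1.0 is 25 mm), then the turn, a rotation vector about the world's x, y, z in units of 5 degrees (1.0 is 5 degrees). In form: {"steps": [[[x, y, z], [ax, ay, az]], ...]}. A call has 1 to 10 rows; each row shifts and turns the commanded pose from where the row before left it; what a row does not reach is not made up. A row lasts 1/12 s, in which the tool goes at most 41.7 mm and 7.16 degrees, less where a joint would pass 70% of its speed; a pose out of reach is approached as far as the arm can. A call is refused whole if a number of a shift passes 1 or a number of a turn 1, either way. A call with a gripper value outside its range is refused whole. OPENING is the finger opening in mm, from 0 to 87, set as the call begins (- or left out, the last holds). The fingers move at their own pace and stop on an object; FORCE is the grip in N (left out, the last holds). Time passes only in rows, so rows that do not move let the fingers close. It gives the time, the measured TCP pose, the force, the opening and the grip force at its end, in the units of the state.
- monitor.read_state(): the state, without advancing time (a new reading comes with each control period).
- cams.camera(name): name is "scene" or "top" or "wrist"; returns a dict with "pixels" (420x560x3 uint8, blue, green, red), "z_map" (420x560 float32, m along the optical axis (not along the pixel's ray), 0 where there is no reading), "vfov" (degrees; the focal length in pixels is half the picture's height over the tangent of half this angle, whatever the lens; pixels are square), "cx", "cy" (the principal point, pixels), "T" (4x4, takes a point from camera to world coordinates). Camera axes: x right, y up, looking along -z (the intrinsics and any distortion apply to the point x, -y, -z); pixel columns grow to the right and rows downward; lengths in m; the calibration is good to about 2 mm. A picture is of the moment at which its call begins.
- ticket.close_job(): hands the job in; it is judged then, once.
The state is a dict: "time": time; "joint_positions": joint angles; "joint_vel": joint speeds; "joint_torque": joint torques, N m; "ee_pos": TCP position; "eef_rot": TCP orientation; "ft_force": force on the tool from outside, world axes, zero at the start; "torque": the same for the moment, N m; "width": finger opening in m; "grip_force": force on a finger pad.
Only numpy, scipy, OpenCV 4.12 (cv2) and the standard library are available. Lean on these libraries where they do the work, as an engineer would, in place of code of your own. Each camera call takes 0.05 s, during which the arm holds its last target. There are 200 camera calls.

## Task

Take the vial carousel off the bench by its handle bar and lower it, level and gently, over the autosampler's spindle so that the turntable's drive pin enters the carousel's slot and the carousel sits fully home, flat on the turntable; the turntable has stopped somewhere counter-clockwise of home, so feel for the pin rather than pressing hard on it. Then turn the seated carousel clockwise (seen from above), gently, until the turntable meets its home stop and the carousel's pointer lies on the home line, and let go. Leave the small glass beaker, the two vials and the timer where they are.

Things in the scene. Friction and masses are not known exactly. Their poses are not given: they have to be found in the camera images.
- sampler: Bench autosampler, fixed. White housing, x -95 to +110 mm, y +-85 mm, top at z 46 mm; at its rear a tower (x +85 to +135 mm), 102 mm high, under a parked arm (x +100 to +124 mm) 158 mm high. Origin on the bench under the spindle axis, x from front panel to tower, z up. On top a bare metal turntable (radius 52 mm) turns about this z axis with 0.2 N m of friction: it stays where it is left.
- seat (a point): Centre of the turntable's flat face (z 56 mm of the sampler), where the carousel's origin comes to lie when seated. From here a steel spindle, diameter 16 mm, rises 28 mm, its last 5.5 mm a cone down to diameter 9 mm. A steel drive pin, diameter 7 mm, 9 mm high (the last 2 mm a cone), stands on the face 36 mm from the axis; the turntable's angle and the pin are not measured.
- home_line (a point): Short black line on the housing's top, 83 mm from the spindle axis toward the sampler's -x. With the turntable on its home stop the pin stands 2.4 degrees counter-clockwise (seen from above) of this line; at the start it stands 12 to 36 degrees farther counter-clockwise, and it can be turned that way no farther than 43 degrees from the stop.
- carousel: Vial carousel, loose, 0.28 to 0.46 kg: bare metal disc, diameter 140 mm, 6 mm thick, eight white cups (29 mm wide, tops at z 25 mm, none on the x or y axis) round the rim, a hub of diameter 34 mm, on it a grey handle bar. Origin at the centre of its underside, z up. A blind bore, diameter 18 mm, 33 mm deep, opens at the origin. More than 35 N between it and the sampler damages the drive.
- handle (a point): Middle of the carousel's upright handle bar, 50 mm above its underside: the bar is 56 mm long (carousel x), 14 mm thick (y), from 37 to 63 mm high. Between the cups there is room for fingers on both its y sides down to 28 mm.
- slot (a point): Centre, at the underside, of the slot for the drive pin, 36 mm from the axis on the carousel's -x side; it goes right through the disc, 10 mm wide (y), from 30 to 42 mm from the axis. Resting on the pin's top the carousel is 9 mm above its seat. Play of pin in slot: 1.5 mm (2.4 degrees) either way.
- pointer (a point): Tip of the small rib on the disc that points to the carousel's -x rim, 67 mm from the axis. When the seated carousel is turned clockwise until the turntable meets its home stop, it points at the home line within a degree, the x axes of carousel and sampler parallel.
- glass_beaker: Small clear glass beaker, 47 x 45 mm, 56 mm high, loose, left of the work; origin at the centre of its underside. Bystander.
- vial_1: Glass sample vial with screw cap, diameter 24 mm, 50 mm high, loose, standing right of the sampler; origin at the centre of its underside. Bystander.
- vial_2: A second such vial, a little farther off. Bystander.
- timer: Digital bench timer, flat, 66 x 66 x 18 mm, loose, right of the sampler; origin at the centre of its underside. Bystander.
There are look-alikes about, which are no part of the job. Of the things that look like the carousel, the larger one is meant.

How it is judged:
By the outcome, as a careful person would: the job done as asked, in the order asked, and still so for the second after the job is handed in, with the robot touching nothing.
It also fails if it takes over 54 s, if anything falls off the work surface, if the arm or the gripper's body presses on something with over 40 N, if the wrist force passes 120 N, or if a joint passes its speed limit or range.

## Working session

There is one attempt and no reset: what is moved stays moved. The work goes in short steps, Python scripts to look and compute and a shell command to move; the robot and the scene stay as the last step left them, time stands still between calls to the robot, and variables do not carry over. Pictures are saved under pics/ and viewed, at most 10 in all, crops included, and the job is handed in when it is done.

```bash
ls; mkdir -p pics; cat > h.py <<'E'
import numpy as np,cv2
from bench import monitor,cams,r
def cap(n):
    c=cams.camera(n);np.save(f'/tmp/{n}.npy',c,allow_pickle=True);return c
def ld(n): return np.load(f'/tmp/{n}.npy',allow_pickle=True).item()
def f(c): return c['pixels'].shape[0]/2/np.tan(np.radians(c['vfov'])/2)
def pts(c,u,v,d):
    F=f(c);u,v,d=map(np.asarray,(u,v,d))
    p=np.stack([(u-c['cx'])/F*d,-(v-c['cy'])/F*d,-d],-1)
    return p@c['T'][:3,:3].T+c['T'][:3,3]
def ray(c,u,v,z):
    o=c['T'][:3,3];p=pts(c,u,v,np.ones(np.shape(u)));D=p-o
    return o+D*((z-o[2])/D[...,2])[...,None]
def proj(c,P):
    q=(np.asarray(P)-c['T'][:3,3])@c['T'][:3,:3];F=f(c)
    return np.stack([c['cx']+F*q[...,0]/-q[...,2],c['cy']-F*q[...,1]/-q[...,2]],-1)
def cloud(c):
    v,u=np.mgrid[:420,:560];return pts(c,u,v,c['z_map'])
E
python3 - <<'E'
from h import *
ims=[]
for n in("scene","top"):
    c=cap(n);print(n,[k for k in c],c['vfov'],c['cx'],c['cy'],c['T'].round(3).tolist());cv2.imwrite(f'pics/{n}.png',c['pixels'])
print({k:v for k,v in monitor.read_state().items()},r.tcp_to_grasp)
E
```

```text
pics
scene ['pixels', 'z_map', 'vfov', 'cx', 'cy', 'T'] 44.33729166001319 276.8227791297953 206.99054256151248 [[-0.547, 0.365, -0.753, -0.479], [-0.837, -0.214, 0.504, 0.688], [0.023, 0.906, 0.422, 0.67], [0.0, 0.0, 0.0, 1.0]]
top ['pixels', 'z_map', 'vfov', 'cx', 'cy', 'T'] 52.90306736186777 274.7573081486246 219.38925019367025 [[0.011, 0.985, -0.171, 0.37], [-1.0, 0.013, 0.014, -0.004], [0.016, 0.17, 0.985, 1.104], [0.0, 0.0, 0.0, 1.0]]
{'time': 0.1, 'joint_positions': array([ 1.15841402,  0.33277719, -0.06468079,  1.46082657,  0.02160862,
        1.34989618, -0.0884976 ]), 'joint_vel': array([-0.0021446 , -0.00075023, -0.00048758, -0.00410005, -0.00179093,
        0.00125073, -0.00116962]), 'joint_torque': array([ 2.24905561e-03, -6.24546075e+01,  2.51232827e-02, -3.90718281e+01,
       -6.14722073e-02,  3.66427365e-02,  9.44788985e-05]), 'ee_pos': array([ 0.23735055, -0.57782082,  0.2218678 ]), 'eef_rot': array([ 9.81068119e-01,  1.93662021e-01, -1.50923154e-04, -5.86792007e-04]), 'ft_force': array([ 0.1717401 , -0.57864414, -0.43375973]), 'torque': array([-0.02209514, -0.02001131, -0.01860916]), 'grip_force': 0.0, 'width': 0.08696343278058341} 0.0187
```

View pics/scene.png

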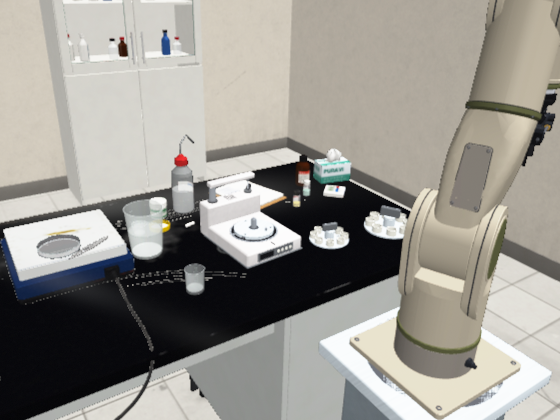

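View pics/top.png

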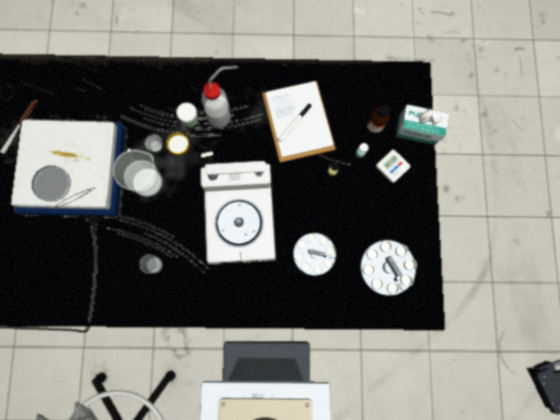

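The scene picture shows the sampler (spindle about 254,225), a small carousel (329,237) and a big one (388,222). In the top picture:
- the spindle is at (239,222), the home line near (240,255), and the tower is above it
- the carousel candidates are the small one at (315,254) and the larger one at (389,267); I choose the larger
- the beaker is at (151,264), the vials at (362,150) and (334,171), and the timer at (393,166)

Next I'll measure these.

```bash
cat > m.py <<'E'
from h import *
t=ld('top');s=ld('scene')
P=cloud(t)
g=t['pixels'].astype(int)
for nm,(u,v) in dict(small=(315,254),big=(389,267)).items():
    m=((g.min(2)>110)*255).astype(np.uint8)
    w=np.zeros_like(m);w[v-36:v+36,u-36:u+36]=1;m*=w
    k=max(cv2.findContours(m,0,2)[0],key=cv2.contourArea);h=cv2.convexHull(k)[:,0]
    W=ray(t,h[:,0].astype(float),h[:,1].astype(float),0.006)
    (c,rad)=cv2.minEnclosingCircle(W[:,:2].astype(np.float32));print(nm,'top disc',np.round(c,4),round(rad,4),'meanz',P[h[:,1],h[:,0],2].round(3)[:6])
    # handle from depth: points above 0.05 near
for n,c in(('top',t),('scene',s)):
    Q=cloud(c)
    for nm,ctr in dict(small=(0.43,-.14),big=(.4,-.3)).items():
        m=(np.hypot(Q[...,0]-ctr[0],Q[...,1]-ctr[1])<.09)
        print(n,nm,'zmax',np.percentile(Q[m][:,2],[5,50,90,97,99.5]).round(4))
        hh=Q[m&(Q[...,2]>.045)];
        if len(hh)>3:
            print(len(hh),hh.mean(0).round(4),cv2.minAreaRect(hh[:,:2].astype(np.float32)))
    m=(Q[...,2]>.03)&(Q[...,2]<.053)&(Q[...,0]<.7)&(Q[...,0]>.35)&(abs(Q[...,1]-.1)<.15)
    hh=Q[m];print('housing',len(hh),np.median(hh,0).round(3),cv2.minAreaRect(hh[:,:2].astype(np.float32)))
print(ray(t,np.array([239.,240]),np.array([222.,253]),.06))
a=cv2.resize(t['pixels'][200:300,195:425],None,fx=3.4,fy=3.4,interpolation=2)
b=cv2.resize(s['pixels'][175:275,195:425],None,fx=3.4,fy=3.4,interpolation=2)[:260]
cv2.imwrite('pics/c1.png',np.vstack([a,b])[:600])
E
python3 m.py
```

```text
small top disc [ 0.4714 -0.1233] 0.0557 meanz [-0.001  0.    -0.001  0.003  0.001  0.001]
big top disc [ 0.4387 -0.3164] 0.0728 meanz [ 0.002 -0.004  0.001 -0.003 -0.001 -0.002]
top small zmax [-0.0031  0.0012  0.0082  0.0256  0.0496]
67 [ 0.4708 -0.1232  0.0486] ((0.4709354043006897, -0.12309147417545319), (0.0419921837747097, 0.010184105485677719), 78.96448516845703)
top big zmax [-0.0026  0.0036  0.0232  0.0602  0.0647]
163 [ 0.4378 -0.3123  0.0607] ((0.4387325346469879, -0.3139263987541199), (0.05536990240216255, 0.015231861732900143), 30.312253952026367)
housing 3499 [0.526 0.071 0.046] ((0.5394596457481384, 0.0729198083281517), (0.1861838400363922, 0.17033644020557404), 3.9862747192382812)
scene small zmax [-0.0014  0.0016  0.0197  0.0416  0.0496]
46 [ 0.4712 -0.1176  0.0482] ((0.4706484377384186, -0.11970125138759613), (0.044408462941646576, 0.011055300943553448), 79.76525115966797)
scene big zmax [-0.001   0.0107  0.048   0.0612  0.0647]
155 [ 0.4384 -0.3084  0.0563] ((0.4405534863471985, -0.30987295508384705), (0.0566096268594265, 0.02018163539469242), 30.323719024658203)
housing 2154 [0.502 0.106 0.046] ((0.5597234964370728, 0.07765893638134003), (0.2295060157775879, 0.17301806807518005), 4.4869465827941895)
[[0.543296   0.0707368  0.06      ]
 [0.46563099 0.06632331 0.06      ]]
```

View pics/c1.png

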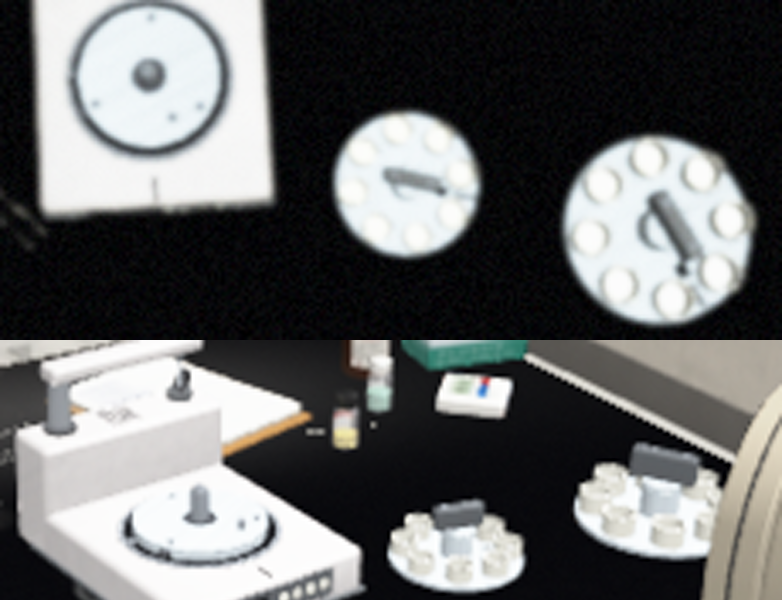

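Top crop: the chosen larger carousel is at about (659,230), radius 73 mm, with its slot at (682,270). The small look-alike is at (407,184). The turntable dots are at (172,117), (200,105), (97,104) and (151,18), and the pin is probably (172,117). I'll move over the carousel and look with the wrist camera.

```bash
python3 -m crank '{"steps":[[[0.8,1,0.2],[0,0,0.16]],[[0.8,1,0.2],[0,0,0.16]],[[0.8,1,0.2],[0,0,0.16]],[[0.8,1,0.2],[0,0,0.16]],[[0.8,1,0.2],[0,0,0.16]],[[0.8,1,0],[0,0,0.16]],[[0.8,1,0],[0,0,0.16]],[[0.8,1,0],[0,0,0.16]],[[0.8,1,0],[0,0,0.16]],[[0.8,1,0],[0,0,0.16]]]}' 87 20
python3 - <<'E'
from h import *
c=cap('wrist');np.save('/tmp/wrist1.npy',c,allow_pickle=True)
print(c['vfov'],c['cx'],c['cy'],c['T'].round(3).tolist(),proj(c,[.4387,-.315,.063]),proj(c,[.54,.07,.056]))
Q=cloud(c);m=(np.hypot(Q[...,0]-.4387,Q[...,1]+.316)<.045)&(Q[...,2]>.055)&(Q[...,2]<.075)
hh=Q[m];print(len(hh),np.median(hh,0),cv2.minAreaRect(hh[:,:2].astype(np.float32)))
cv2.imwrite('pics/w1.png',c['pixels'])
E
```

```text
time: 0.93
ee_pos: [0.4381, -0.3267, 0.2473]
eef_rot: [0.965, 0.262, -0.0, -0.0]
ft_force: [0.6, -0.4, -0.4]
width: 0.0873
grip_force: 0.0
69.39175355927284 275.44053698123037 209.38552762685862 [[0.505, 0.831, 0.232, 0.501], [-0.863, 0.487, 0.135, -0.289], [-0.001, -0.269, 0.963, 0.41], [0.0, 0.0, 0.0, 1.0]] [267.9951089  184.12715675] [ -34.51353608 -114.53105441]
563 [ 0.44016718 -0.31358364  0.06343239] ((0.4391885995864868, -0.3140972852706909), (0.05511388182640076, 0.013111943379044533), 29.64511489868164)
```

View pics/w1.png

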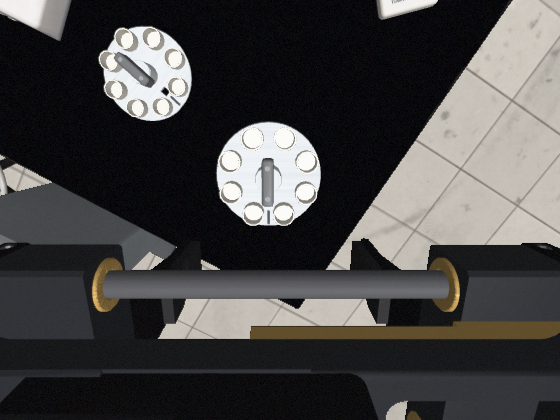

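Wrist view: the big carousel's handle is at (267,182) and its pointer at (268,215), facing the gripper. Yaw is 29.6° and the bar top is at z 63 mm, which matches the top view. Before grasping I'll look at the turntable from close by.

```bash
python3 -m crank '{"steps":[[[0.2,1,0],[0,0,0]],[[0.2,1,0],[0,0,0]],[[0.2,1,0],[0,0,0]],[[0.2,1,0],[0,0,0]],[[0.2,1,0],[0,0,0]],[[0.2,1,0],[0,0,0]],[[0.2,1,0],[0,0,0]],[[0.2,1,0],[0,0,0]],[[0.2,1,0],[0,0,0]],[[0.2,1,0],[0,0,0]]]}' >/dev/null
python3 -m crank '{"steps":[[[0,1,0],[0,0,0]],[[0,1,0],[0,0,0]],[[0,1,0],[0,0,0]],[[0,1,0],[0,0,0]],[[0,1,0],[0,0,0]],[[0,0,0],[0,0,0]],[[0,0,0],[0,0,0]]]}'
python3 - <<'E'
from h import *
c=cap('wrist');np.save('/tmp/wrist2.npy',c,allow_pickle=True)
p=proj(c,[.543,.07,.056]);print(p)
u,v=p.astype(int);a,b=max(v-100,0),max(u-130,0)
print(a,b);cv2.imwrite('pics/w2.png',cv2.resize(c['pixels'][a:a+200,b:b+260],None,fx=3,fy=3,interpolation=2))
E
```

```text
time: 2.4
ee_pos: [0.4873, 0.0479, 0.2474]
eef_rot: [0.965, 0.263, -0.0, -0.0]
ft_force: [0.4, -0.2, -0.9]
width: 0.0868
grip_force: 0.0
[284.55746156 137.19720452]
37 154
```

View pics/w2.png

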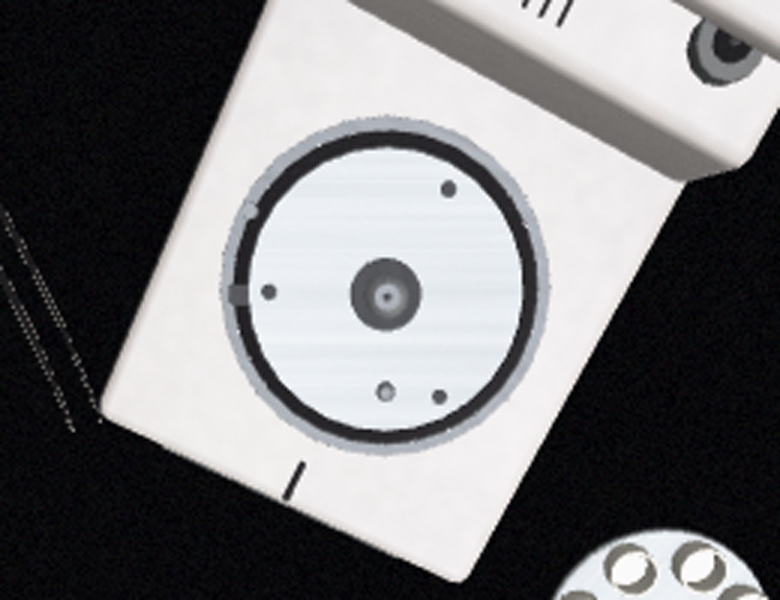

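The crop shows the spindle tip at (387,296), the drive pin at (386,391) (the one dot with relief, at the right radius) and the home line at (294,481). Plain dots are at (439,397), (269,292) and (448,189). I'll compute positions from both views.

```bash
python3 - <<'E'
from h import *
c=ld('wrist');t=ld('top')
def P(x,y,z): return ray(c,154+(x+.5)/3-.5,37+(y+.5)/3-.5,z)
def fit(c,sl,z,lo,hi):
    v0,v1,u0,u1=sl;g=c['pixels'][v0:v1,u0:u1].max(2);m=((g>=lo)&(g<hi)).astype(np.uint8)
    ks=sorted(cv2.findContours(m,1,2)[0],key=cv2.contourArea)[::-1][:4]
    for k in ks:
        k=k[:,0].astype(float)
        if len(k)<6:continue
        W=ray(c,k[:,0]+u0,k[:,1]+v0,z)[:,:2];A=np.c_[2*W,np.ones(len(W))];s=np.linalg.lstsq(A,(W**2).sum(1),rcond=None)[0]
        print(' circ',s[:2].round(4),'r',np.sqrt(s[2]+s[0]**2+s[1]**2).round(4),len(k))
sp=P(387,296,.084);pin=P(386,391,.065);l1=P(301,464,.046);l2=P(287,497,.046)
print(sp,pin,l1,l2)
print('wrist dark ring (z .046-.056)');fit(c,(75,190,225,340),.056,0,80)
print('top ring');fit(t,(195,250,212,267),.056,0,110)
Q=cloud(c);m=(abs(Q[...,2]-.056)<.002)&(np.hypot(Q[...,0]-sp[0],Q[...,1]-sp[1])<.06)
print('face',m.sum(),np.median(Q[m],0),Q[m][:,:2].min(0),Q[m][:,:2].max(0), (Q[m][:,:2].min(0)+Q[m][:,:2].max(0))/2)
m=(Q[...,2]>.078)&(np.hypot(Q[...,0]-sp[0],Q[...,1]-sp[1])<.02);print('spindle',m.sum(),Q[m].mean(0),Q[m][:,2].max())
m=(abs(Q[...,2]-.046)<.004)&(Q[...,0]<.7)&(Q[...,0]>.35)&(abs(Q[...,1]-.1)<.2);print('house',cv2.minAreaRect(Q[m][:,:2].astype(np.float32)),np.median(Q[m][:,2]))
m=(abs(Q[...,2]-.063)<.003)&(np.hypot(Q[...,0]-pin[0],Q[...,1]-pin[1])<.008);print('pin',m.sum(),Q[m].mean(0) if m.any() else 0)
a=lambda d:np.degrees(np.arctan2(-d[1],-d[0]))
print('pin yaw',a(pin-sp),np.hypot(*(pin-sp)[:2]),'home yaw',a((l1+l2)/2-sp),np.hypot(*((l1+l2)/2-sp)[:2]))
E
```

```text
[0.54415156 0.07390422 0.084     ] [0.51358029 0.05561866 0.065     ] [0.46836751 0.06864933 0.046     ] [0.4533077  0.06680607 0.046     ]
wrist dark ring (z .046-.056)
 circ [0.544 0.074] r 0.0548 275
 circ [ 0.5289 -0.0118] r 0.0063 14
top ring
 circ [0.5434 0.072 ] r 0.0556 50
 circ [0.5419 0.0721] r 0.0058 11
 circ [0.5646 0.038 ] r 0.0165 8
face 6252 [0.5462012  0.07561548 0.05666856] [0.49201597 0.02231445] [0.59537028 0.1338504 ] [0.54369313 0.07808242]
spindle 1189 [0.54884092 0.08383278 0.3631001 ] 0.4102171690794986
house ((0.5305140018463135, 0.1486821472644806), (0.18927018344402313, 0.32873648405075073), 7.367551803588867) 0.04678953781684453
pin 23 [0.51327047 0.05534618 0.06458308]
pin yaw 30.88485308733876 0.03562251862202479 home yaw 4.239888796854631 0.08354259288495107
```

Results:
- seat (0.544, 0.074), from the ring fit and the spindle ray together
- face z 0.0567, pin radius 35.6 mm
- pin yaw 30.9°, home yaw 4.2°, line at 83.5 mm

All agree with the given sizes. Now back to the carousel to grasp it.

```bash
python3 -m crank '{"steps":[[[-0.19,-1,0],[0,0,-0.1]],[[-0.19,-1,0],[0,0,-0.07]],[[-0.19,-1,0],[0,0,0]],[[-0.19,-1,0],[0,0,0]],[[-0.19,-1,0],[0,0,0]],[[-0.19,-1,0],[0,0,0]],[[-0.19,-1,0],[0,0,0]],[[-0.19,-1,0],[0,0,0]],[[-0.19,-1,0],[0,0,0]],[[-0.19,-1,0],[0,0,0]]]}' >/dev/null
python3 -m crank '{"steps":[[[0,-0.9,0],[0,0,0]],[[0,-0.9,0],[0,0,0]],[[0,-0.9,0],[0,0,0]],[[0,-0.9,0],[0,0,0]],[[0,-0.9,0],[0,0,0]],[[0,0,-0.5],[0,0,0]],[[0,0,-1],[0,0,0]],[[0,0,-1],[0,0,0]],[[0,0,-1],[0,0,0]],[[0,0,0],[0,0,0]]]}'
```

```text
time: 4.12
ee_pos: [0.4365, -0.3156, 0.1551]
eef_rot: [0.967, 0.253, -0.003, -0.003]
ft_force: [-1.6, 0.1, -1.0]
width: 0.0869
grip_force: 0.0
```

```bash
python3 -m crank '{"steps":[[[0,0,-0.8],[0,0,0]],[[0,0,-0.8],[0,0,0]],[[0,0,0],[0,0,0]],[[0,0,0],[0,0,0]]]}'
python3 - <<'E'
from h import *
c=cap('wrist');Q=cloud(c);m=(np.hypot(Q[...,0]-.4387,Q[...,1]+.316)<.045)&(Q[...,2]>.055)&(Q[...,2]<.07)
hh=Q[m];print(len(hh),np.median(hh,0),cv2.minAreaRect(hh[:,:2].astype(np.float32)))
s=monitor.read_state();q=s['eef_rot'];print(s['ee_pos'],np.degrees(2*np.arctan2(q[1],q[0])))
E
```

```text
time: 4.45
ee_pos: [0.4394, -0.3162, 0.1207]
eef_rot: [0.967, 0.254, -0.0, -0.0]
ft_force: [-0.4, 0.3, 0.3]
width: 0.0869
grip_force: 0.0
1239 [ 0.44117123 -0.31239159  0.0634431 ] ((0.4391731023788452, -0.3132273554801941), (0.05506706237792969, 0.013593967072665691), 29.685955047607422)
[ 0.44013301 -0.31646485  0.12157554] 29.434915690150955
```

```bash
python3 -m crank '{"steps":[[[-0.03,0.11,-0.7],[0,0,0.05]],[[0,0,-0.8],[0,0,0]],[[0,0,-0.8],[0,0,0]],[[0,0,-0.7],[0,0,0]],[[0,0,-0.5],[0,0,0]],[[0,0,0],[0,0,0]],[[0,0,0],[0,0,0]],[[0,0,0],[0,0,0]]]}'
python3 -m crank '{"steps":[[[0,0,0],[0,0,0]],[[0,0,0],[0,0,0]],[[0,0,0],[0,0,0]],[[0,0,0],[0,0,0]],[[0,0,0],[0,0,0]],[[0,0,0],[0,0,0]],[[0,0,0],[0,0,0]],[[0,0,0],[0,0,0]]]}' 5 40
```

```text
time: 5.17
ee_pos: [0.4401, -0.3136, 0.0341]
eef_rot: [0.967, 0.256, 0.001, 0.001]
ft_force: [-0.4, 0.5, 0.4]
width: 0.0869
grip_force: 0.0
time: 5.83
ee_pos: [0.4392, -0.3128, 0.0325]
eef_rot: [0.967, 0.257, -0.0, 0.0]
ft_force: [0.5, 0.4, 0.1]
width: 0.0414
grip_force: 0.0
```

```bash
python3 -m crank '{"steps":[[[0,0,0],[0,0,0]],[[0,0,0],[0,0,0]],[[0,0,0],[0,0,0]],[[0,0,0],[0,0,0]],[[0,0,0],[0,0,0]],[[0,0,0],[0,0,0]],[[0,0,0],[0,0,0]],[[0,0,0],[0,0,0]]]}'
python3 -m crank '{"steps":[[[0,0,0.1],[0,0,0]],[[0,0,0.3],[0,0,0]],[[0,0,0.6],[0,0,0]],[[0,0,1],[0,0,0]],[[0,0,1],[0,0,0]],[[0,0,1],[0,0,0]],[[0,0,1],[0,0,0]],[[0,0,0.5],[0,0,0]],[[0,0,0],[0,0,0]],[[0,0,0],[0,0,0]]]}'
```

```text
time: 6.5
ee_pos: [0.4393, -0.3129, 0.0326]
eef_rot: [0.967, 0.257, 0.0, 0.0]
ft_force: [0.5, -1.7, -0.7]
width: 0.0311
grip_force: 40.0
time: 7.33
ee_pos: [0.4393, -0.3128, 0.1704]
eef_rot: [0.967, 0.257, 0.0, 0.0]
ft_force: [-0.3, 0.1, -4.0]
width: 0.0313
grip_force: 40.0
```

The grip holds and lifts about 4 N, but the opening is 31 mm where the bar is 14 mm thick. I'll look.

```bash
python3 - <<'E'
from h import *
c=cap('wrist');cv2.imwrite('pics/w3.png',c['pixels'])
s=monitor.read_state();print(s['width'],s['torque'],s['ft_force'])
E
```

```text
0.03124757572368686 [-0.05089004 -0.02257635  0.00016031] [-0.11646474 -1.00602087 -2.99358304]
```

View pics/w3.png

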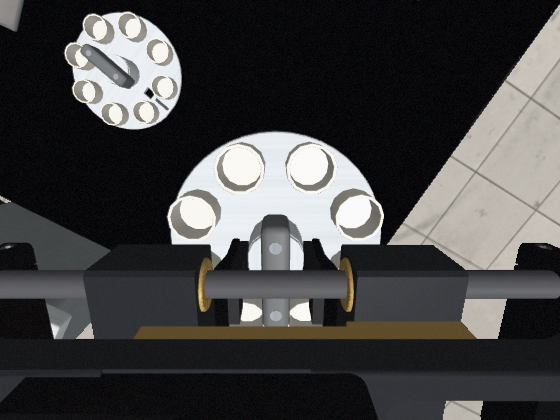

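The fingertips are on the hub, with gaps beside the bar at (245,265) and (303,265). I'll set it down, raise the fingers about 10 mm and grip the bar itself.

```bash
python3 -m crank '{"steps":[[[0,0,-0.5],[0,0,0]],[[0,0,-1],[0,0,0]],[[0,0,-1],[0,0,0]],[[0,0,-1],[0,0,0]],[[0,0,-1],[0,0,0]],[[0,0,-0.6],[0,0,0]],[[0,0,-0.2],[0,0,0]],[[0,0,-0.1],[0,0,0]],[[0,0,-0.1],[0,0,0]],[[0,0,0],[0,0,0]]]}'
python3 -m crank '{"steps":[[[0,0,0],[0,0,0]],[[0,0,0],[0,0,0]],[[0,0,0],[0,0,0]],[[0,0,0],[0,0,0]],[[0,0,0.1],[0,0,0]],[[0,0,0.15],[0,0,0]],[[0,0,0.15],[0,0,0]],[[0,0,0],[0,0,0]]]}' 50
python3 -m crank '{"steps":[[[0,0,0],[0,0,0]],[[0,0,0],[0,0,0]],[[0,0,0],[0,0,0]],[[0,0,0],[0,0,0]],[[0,0,0],[0,0,0]],[[0,0,0],[0,0,0]],[[0,0,0],[0,0,0]],[[0,0,0],[0,0,0]],[[0,0,0],[0,0,0]],[[0,0,0],[0,0,0]]]}' 5 45
```

```text
time: 8.22
ee_pos: [0.4395, -0.313, 0.033]
eef_rot: [0.967, 0.257, 0.0, 0.0]
ft_force: [-0.6, -0.2, -4.3]
width: 0.0314
grip_force: 40.0
time: 8.88
ee_pos: [0.4399, -0.3132, 0.0437]
eef_rot: [0.967, 0.257, 0.001, 0.001]
ft_force: [0.0, -1.0, -0.1]
width: 0.0499
grip_force: 0.0
time: 9.72
ee_pos: [0.4393, -0.3129, 0.0425]
eef_rot: [0.967, 0.257, 0.0, 0.0]
ft_force: [1.5, -0.7, -0.5]
width: 0.0133
grip_force: 45.0
```

Now the bar is held (13.3 mm). Lift and carry.

```bash
python3 -m crank '{"steps":[[[0,0,0.2],[0,0,0]],[[0,0,0.5],[0,0,0]],[[0,0,1],[0,0,0]],[[0,0,1],[0,0,0]],[[0,0,1],[0,0,0]],[[0,0,0.8],[0,0,0]],[[0,0,0.5],[0,0,0]],[[0,0,0],[0,0,0]]]}'
python3 -m crank '{"steps":[[[0.1,0.3,0],[0,0,0]],[[0.2,0.6,0],[0,0,0.05]],[[0.3,0.9,0],[0,0,0.05]],[[0.3,1,0],[0,0,0.05]],[[0.3,1,0],[0,0,0.08]],[[0.3,1,0],[0,0,0]],[[0.3,1,0],[0,0,0]],[[0.3,1,0],[0,0,0]],[[0.3,1,0],[0,0,0]],[[0.3,1,0],[0,0,0]]]}'
python3 -m crank '{"steps":[[[0.3,1,0],[0,0,0]],[[0.3,1,0],[0,0,0]],[[0.3,1,0],[0,0,0]],[[0.2,1,0],[0,0,0]],[[0.2,1,0],[0,0,0]],[[0.1,0.8,0],[0,0,0]],[[0.09,0.5,0],[0,0,0]],[[0,0.37,0],[0,0,0]],[[0,0,0],[0,0,0]],[[0,0,0],[0,0,0]]]}'
python3 -m crank '{"steps":[[[0,0,0],[0,0,0]],[[0,0,0],[0,0,0]],[[0,0,0],[0,0,0]],[[0,0,0],[0,0,0]]]}'
python3 - <<'E'
from h import *
s=monitor.read_state();q=s['eef_rot'];print(s['ee_pos'],np.degrees(2*np.arctan2(q[1],q[0])),s['ft_force'],s['torque'])
w=cap('wrist');c=cap('scene');t=cap('top')
p=proj(t,s['ee_pos']).astype(int);q=proj(c,s['ee_pos']).astype(int)
a=[cv2.resize(i['pixels'][y-45:y+55,x-60:x+60],(480,400),interpolation=2) for i,(x,y) in((c,q),)]
cv2.imwrite('pics/w4.png',np.hstack([a[0],cv2.resize(w['pixels'][100:320,170:380],(320,400))]))
E
```

```text
time: 10.38
ee_pos: [0.4406, -0.3136, 0.1716]
eef_rot: [0.967, 0.257, 0.002, 0.002]
ft_force: [0.6, 0.3, -2.7]
width: 0.0137
grip_force: 45.0
time: 11.22
ee_pos: [0.5061, -0.0896, 0.1663]
eef_rot: [0.964, 0.267, -0.001, -0.001]
ft_force: [0.6, -0.6, -3.4]
width: 0.0134
grip_force: 45.0
time: 12.05
ee_pos: [0.5433, 0.0743, 0.1669]
eef_rot: [0.964, 0.267, -0.001, -0.0]
ft_force: [-0.3, -0.8, -3.1]
width: 0.0136
grip_force: 45.0
time: 12.38
ee_pos: [0.5441, 0.0731, 0.1676]
eef_rot: [0.964, 0.266, 0.0, 0.0]
ft_force: [-0.1, -0.2, -2.7]
width: 0.0136
grip_force: 45.0
[0.544057   0.07314287 0.16757646] 30.81946776708425 [-0.07583587 -0.21141665 -2.74783017] [ 0.01061634 -0.00573033  0.01213156]
```

View pics/w4.png

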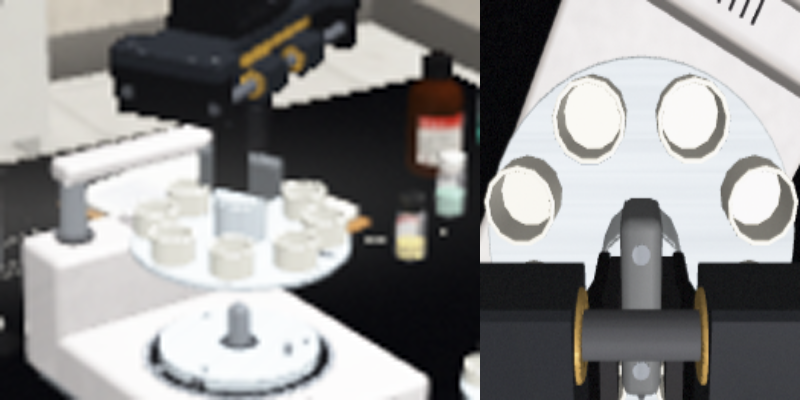

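The carousel hangs level over the spindle, between tower and arm with clearance. I'll lower it, coarse first and then feeling.

```bash
python3 -m crank '{"steps":[[[0,0.03,-0.3],[0,0,0]],[[0,0,-0.5],[0,0,0]],[[0,0,-0.4],[0,0,0]],[[0,0,-0.2],[0,0,0]],[[0,0,-0.08],[0,0,0]],[[0,0,0],[0,0,0]],[[0,0,0],[0,0,0]]]}'
python3 -m crank '{"steps":[[[0,0,-0.06],[0,0,0]],[[0,0,-0.06],[0,0,0]],[[0,0,-0.06],[0,0,0]],[[0,0,-0.06],[0,0,0]],[[0,0,0],[0,0,0]]]}'
```

```text
time: 13.12
ee_pos: [0.5441, 0.0747, 0.1306]
eef_rot: [0.964, 0.266, 0.0, -0.0]
ft_force: [-0.9, -0.9, -2.8]
width: 0.014
grip_force: 45.0
time: 13.53
ee_pos: [0.5439, 0.0746, 0.1243]
eef_rot: [0.964, 0.266, -0.0, 0.0]
ft_force: [-0.1, -0.4, -3.6]
width: 0.0139
grip_force: 45.0
```

```bash
python3 -m crank '{"steps":[[[0,0,-0.06],[0,0,0]],[[0,0,-0.06],[0,0,0]],[[0,0,-0.04],[0,0,0]],[[0,0,0],[0,0,0]]]}'
python3 -m crank '{"steps":[[[0,0,-0.05],[0,0,0]],[[0,0,-0.05],[0,0,0]],[[0,0,-0.05],[0,0,0]],[[0,0,0],[0,0,0]]]}'
```

```text
time: 13.87
ee_pos: [0.5441, 0.0744, 0.1204]
eef_rot: [0.964, 0.266, 0.0, 0.0]
ft_force: [1.1, -0.5, -2.5]
width: 0.0136
grip_force: 45.0
time: 14.2
ee_pos: [0.5442, 0.0743, 0.1166]
eef_rot: [0.964, 0.266, 0.0, 0.0]
ft_force: [1.6, -1.8, -3.9]
width: 0.014
grip_force: 45.0
```

```bash
python3 -m crank '{"steps":[[[0,0,-0.05],[0,0,0]],[[0,0,-0.05],[0,0,0]],[[0,0,-0.05],[0,0,0]],[[0,0,-0.05],[0,0,0]],[[0,0,-0.03],[0,0,0]],[[0,0,0],[0,0,0]]]}'
python3 -m crank '{"steps":[[[0,0,-0.03],[0,0,0]],[[0,0,-0.03],[0,0,0]],[[0,0,-0.03],[0,0,0]],[[0,0,0],[0,0,0]]]}'
```

```text
time: 14.7
ee_pos: [0.5442, 0.0743, 0.111]
eef_rot: [0.964, 0.266, 0.0, 0.0]
ft_force: [3.0, -3.7, -2.9]
width: 0.0136
grip_force: 45.0
time: 15.03
ee_pos: [0.5442, 0.0744, 0.1088]
eef_rot: [0.964, 0.266, 0.0, 0.0]
ft_force: [3.1, -4.6, -1.4]
width: 0.014
grip_force: 45.0
```

```bash
python3 -m crank '{"steps":[[[0.01,-0.02,0],[0,0,0]],[[0,0,0],[0,0,0]],[[0,0,0],[0,0,0]]]}'
python3 -m crank '{"steps":[[[0,0,-0.03],[0,0,0]],[[0,0,-0.03],[0,0,0]],[[0,0,-0.02],[0,0,0]],[[0,0,0],[0,0,0]]]}'
```

```text
time: 15.28
ee_pos: [0.5442, 0.0743, 0.1088]
eef_rot: [0.964, 0.266, 0.0, -0.0]
ft_force: [2.1, -3.5, -1.9]
width: 0.0137
grip_force: 45.0
time: 15.62
ee_pos: [0.5441, 0.0742, 0.1066]
eef_rot: [0.964, 0.266, -0.0, -0.0]
ft_force: [1.7, -2.2, -1.8]
width: 0.0135
grip_force: 45.0
```

```bash
python3 -m crank '{"steps":[[[0.01,-0.02,-0.03],[0,0,0]],[[0,0,-0.03],[0,0,0]],[[0,0,-0.02],[0,0,0]],[[0,0,0],[0,0,0]]]}'
python3 -m crank '{"steps":[[[0,0,-0.03],[0,0,0]],[[0,0,-0.03],[0,0,0]],[[0,0,-0.02],[0,0,0]],[[0,0,0],[0,0,0]]]}'
python3 -c "
from h import *
print(monitor.read_state()['torque'])"
```

```text
time: 15.95
ee_pos: [0.5442, 0.074, 0.1045]
eef_rot: [0.964, 0.266, -0.0, -0.0]
ft_force: [1.4, -0.7, -3.3]
width: 0.0139
grip_force: 45.0
time: 16.28
ee_pos: [0.5443, 0.0739, 0.1026]
eef_rot: [0.964, 0.266, -0.0, -0.0]
ft_force: [0.7, 0.2, -3.1]
width: 0.0133
grip_force: 45.0
[-0.01766858 -0.01686824 -0.00793866]
```

Pin entered freely. Final 3–4 mm in fine steps.

```bash
python3 -m crank '{"steps":[[[0,0,-0.03],[0,0,0]],[[0,0,-0.03],[0,0,0]],[[0,0,-0.02],[0,0,0]],[[0,0,0],[0,0,0]],[[0,0,0],[0,0,0]]]}'
python3 -m crank '{"steps":[[[0,0,-0.02],[0,0,0]],[[0,0,-0.02],[0,0,0]],[[0,0,0],[0,0,0]],[[0,0,0],[0,0,0]]]}'
```

```text
time: 16.7
ee_pos: [0.5445, 0.0736, 0.1008]
eef_rot: [0.964, 0.266, -0.0, 0.0]
ft_force: [-0.5, -0.3, -2.1]
width: 0.0135
grip_force: 45.0
time: 17.03
ee_pos: [0.5445, 0.0736, 0.0998]
eef_rot: [0.964, 0.266, -0.0, 0.0]
ft_force: [0.1, -0.8, -3.2]
width: 0.0139
grip_force: 45.0
```

```bash
python3 -m crank '{"steps":[[[0,0,-0.02],[0,0,0]],[[0,0,-0.02],[0,0,0]],[[0,0,0],[0,0,0]],[[0,0,0],[0,0,0]]]}'
python3 -m crank '{"steps":[[[0,0,-0.02],[0,0,0]],[[0,0,0],[0,0,0]],[[0,0,0],[0,0,0]]]}'
```

```text
time: 17.37
ee_pos: [0.5445, 0.0736, 0.0988]
eef_rot: [0.964, 0.266, -0.0, 0.0]
ft_force: [-0.7, -0.7, -2.4]
width: 0.0136
grip_force: 45.0
time: 17.62
ee_pos: [0.5446, 0.0736, 0.0985]
eef_rot: [0.964, 0.266, 0.0, 0.0]
ft_force: [-1.4, -0.3, 0.1]
width: 0.0136
grip_force: 45.0
```

Seated: contact at TCP z 98.5 mm, as predicted, with the weight unloading. Now turn clockwise gently.

```bash
python3 -m crank '{"steps":[[[0,0,-0.01],[0,0,-0.1]],[[0,0,0],[0,0,-0.2]],[[0,0,0],[0,0,-0.2]],[[0,0,0],[0,0,-0.2]],[[0,0,0],[0,0,-0.2]],[[0,0,0],[0,0,-0.1]],[[0,0,0],[0,0,0]]]}'
python3 -c "
from h import *
s=monitor.read_state();q=s['eef_rot'];print(s['torque'],np.degrees(2*np.arctan2(q[1],q[0])))"
```

```text
time: 18.2
ee_pos: [0.5451, 0.0734, 0.0985]
eef_rot: [0.975, 0.223, 0.001, 0.0]
ft_force: [2.7, -2.1, 4.3]
width: 0.0138
grip_force: 45.0
[-0.42713249 -0.45129788  0.09898792] 25.821402588485803
```

```bash
python3 -m crank '{"steps":[[[0,0,0],[0,0,-0.2]],[[0,0,0],[0,0,-0.2]],[[0,0,0],[0,0,-0.2]],[[0,0,0],[0,0,-0.2]],[[0,0,0],[0,0,-0.2]],[[0,0,0],[0,0,-0.2]],[[0,0,0],[0,0,-0.2]],[[0,0,0],[0,0,-0.2]],[[0,0,0],[0,0,0]]]}'
python3 -c "
from h import *
s=monitor.read_state();q=s['eef_rot'];print(s['torque'],np.degrees(2*np.arctan2(q[1],q[0])))"
```

```text
time: 18.95
ee_pos: [0.5452, 0.0734, 0.0985]
eef_rot: [0.988, 0.154, 0.001, 0.0]
ft_force: [4.1, -2.3, 5.6]
width: 0.0139
grip_force: 45.0
[-0.54697187 -0.64758211  0.1419724 ] 17.747136924441254
```

```bash
python3 -m crank '{"steps":[[[0,0,0],[0,0,-0.2]],[[0,0,0],[0,0,-0.2]],[[0,0,0],[0,0,-0.2]],[[0,0,0],[0,0,-0.2]],[[0,0,0],[0,0,-0.2]],[[0,0,0],[0,0,-0.2]],[[0,0,0],[0,0,-0.2]],[[0,0,0],[0,0,-0.2]],[[0,0,0],[0,0,-0.2]],[[0,0,0],[0,0,0]]]}'
python3 -c "
from h import *
s=monitor.read_state();q=s['eef_rot'];print(s['torque'],np.degrees(2*np.arctan2(q[1],q[0])))"
```

```text
time: 19.78
ee_pos: [0.5452, 0.0734, 0.0985]
eef_rot: [0.997, 0.076, 0.001, 0.0]
ft_force: [3.5, -1.4, 5.1]
width: 0.0137
grip_force: 45.0
[-0.54288477 -0.61376757  0.07088811] 8.747929394048846
```

Now small steps, feeling for the stop.

```bash
cat > t.py <<'E'
from h import *
s=monitor.read_state();q=s['eef_rot'];print(s['torque'].round(3),s['ft_force'].round(1),np.degrees(2*np.arctan2(q[1],q[0])).round(2),s['time'])
E
for i in 1; do python3 -m crank '{"steps":[[[0,0,0],[0,0,-0.2]],[[0,0,0],[0,0,-0.2]],[[0,0,0],[0,0,-0.2]],[[0,0,0],[0,0,0]],[[0,0,0],[0,0,0]]]}'>/dev/null; python3 t.py; done
python3 -m crank '{"steps":[[[0,0,0],[0,0,-0.1]],[[0,0,0],[0,0,0]],[[0,0,0],[0,0,0]]]}' >/dev/null; python3 t.py
python3 -m crank '{"steps":[[[0,0,0],[0,0,-0.1]],[[0,0,0],[0,0,0]],[[0,0,0],[0,0,0]]]}' >/dev/null; python3 t.py
```

```text
[-0.542 -0.576  0.083] [ 3.2 -2.8  5.5] 5.8 20.2
[-0.562 -0.558  0.119] [ 3.5 -2.8  5.3] 5.31 20.45
[-0.562 -0.567  0.18 ] [ 3.1 -3.3  5.9] 4.81 20.7
```

```bash

python3 -m crank '{"steps":[[[0,0,0],[0,0,-0.1]],[[0,0,0],[0,0,0]],[[0,0,0],[0,0,0]]]}' >/dev/null; python3 t.py
python3 -m crank '{"steps":[[[0,0,0],[0,0,-0.1]],[[0,0,0],[0,0,0]],[[0,0,0],[0,0,0]]]}' >/dev/null; python3 t.py
python3 -c "
from h import *
c=cap('top');p=proj(c,[.5,.074,.06]).astype(int);s=cap('scene');q=proj(s,[.5,.074,.08]).astype(int)
cv2.imwrite('pics/w5.png',np.hstack([cv2.resize(i['pixels'][y-35:y+35,x-35:x+35],(400,400),interpolation=2) for i,(x,y) in((c,p),(s,q))]))"
```

```text
[-0.527 -0.589  0.182] [ 2.5 -3.1  5. ] 4.31 20.95
[-0.56  -0.581  0.138] [ 2.3 -2.5  6.2] 3.81 21.2
```

View pics/w5.png

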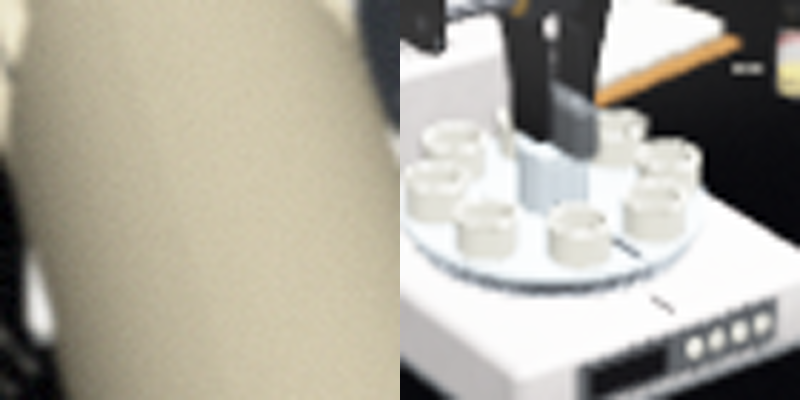

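The scene view on the right shows the pointer (627,246) nearly in line with the home line (663,305). No stop felt yet; the top view is blocked by the arm. Continue.

```bash

python3 -m crank '{"steps":[[[0,0,0],[0,0,-0.1]],[[0,0,0],[0,0,0]],[[0,0,0],[0,0,0]]]}' >/dev/null; python3 t.py
python3 -m crank '{"steps":[[[0,0,0],[0,0,-0.1]],[[0,0,0],[0,0,0]],[[0,0,0],[0,0,0]]]}' >/dev/null; python3 t.py
```

```text
[-0.507 -0.585  0.194] [ 3.2 -3.2  5.2] 3.31 21.55
[-0.687 -0.467  0.272] [ 2.4 -2.9  5.4] 2.81 21.8
```

```bash

python3 -m crank '{"steps":[[[0,0,0],[0,0,-0.1]],[[0,0,0],[0,0,0]],[[0,0,0],[0,0,0]]]}' >/dev/null; python3 t.py
python3 -m crank '{"steps":[[[0,0,0],[0,0,-0.06]],[[0,0,0],[0,0,0]],[[0,0,0],[0,0,0]]]}' >/dev/null; python3 t.py
```

```text
[-0.816 -0.464  0.277] [ 2.3 -3.6  6.1] 2.3 22.05
[-0.905 -0.456  0.386] [ 2.3 -3.8  6.5] 2.0 22.3
```

Torque rises steadily past the friction level (0.19 to 0.39 N m), so the stop is met. Release and rise.

```bash
python3 -m crank '{"steps":[[[0,0,0],[0,0,0]],[[0,0,0],[0,0,0]],[[0,0,0],[0,0,0]],[[0,0,0],[0,0,0]],[[0,0,0],[0,0,0]],[[0,0,0],[0,0,0]],[[0,0,0],[0,0,0]],[[0,0,0],[0,0,0]]]}' 45
python3 -m crank '{"steps":[[[0,0,0.1],[0,0,0]],[[0,0,0.3],[0,0,0]],[[0,0,0.6],[0,0,0]],[[0,0,0.8],[0,0,0]],[[0,0,0.8],[0,0,0]],[[0,0,0.8],[0,0,0]],[[-0.6,0,0.5],[0,0,0]],[[-0.8,0,0.3],[0,0,0]],[[-0.8,0,0],[0,0,0]],[[0,0,0],[0,0,0]]]}'
python3 -m crank '{"steps":[[[0,0,0],[0,0,0]],[[0,0,0],[0,0,0]],[[0,0,0],[0,0,0]]]}'
python3 -c "
from h import *
c=cap('wrist');p=proj(c,[.53,.074,.06]).astype(int);print(p);print(proj(c,[.4605,.068,.046]))
x,y=p;y0=max(y-80,0);x0=max(x-130,0);print(x0,y0);cv2.imwrite('pics/w6.png',cv2.resize(c['pixels'][y0:y0+200,x0:x0+260],None,fx=3,fy=3,interpolation=2))"
```

```text
time: 22.97
ee_pos: [0.5444, 0.0737, 0.098]
eef_rot: [1.0, 0.018, -0.0, 0.0]
ft_force: [-0.3, -0.4, -0.3]
width: 0.0446
grip_force: 0.0
time: 23.8
ee_pos: [0.4875, 0.0741, 0.2045]
eef_rot: [1.0, 0.019, 0.001, 0.0]
ft_force: [0.5, 0.2, -0.4]
width: 0.0449
grip_force: 0.0
time: 24.05
ee_pos: [0.4901, 0.0735, 0.2032]
eef_rot: [1.0, 0.018, 0.0, -0.0]
ft_force: [-0.4, -1.0, -0.3]
width: 0.0449
grip_force: 0.0
[277 158]
[280.08302381 220.66992791]
147 78
```

View pics/w6.png

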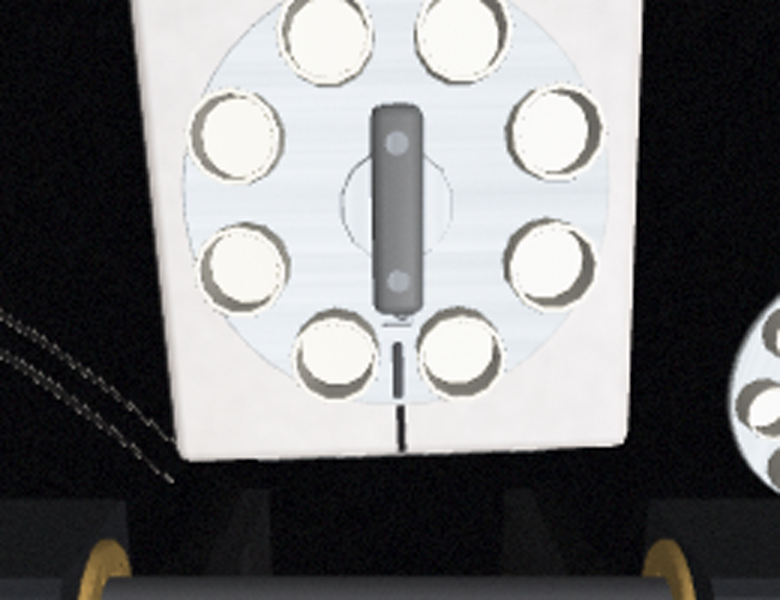

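The pointer rib (398,345)–(399,397) runs into the home line (401,406)–(402,450). I'll compute the angles.

```bash
python3 - <<'E'
from h import *
c=ld('wrist')
P=lambda x,y,z: ray(c,147+(x+.5)/3-.5,78+(y+.5)/3-.5,z)
a=lambda d:np.degrees(np.arctan2(-d[1],-d[0])).round(2)
Q=cloud(c);m=(np.abs(Q[...,0]-.544)<.04)&(np.abs(Q[...,1]-.074)<.04)&(abs(Q[...,2]-.119)<.004)
print('bar',m.sum(),Q[m].mean(0),cv2.minAreaRect(Q[m][:,:2].astype(np.float32)))
ce=np.array([.544,.074,0]);tip=P(398.8,397,.065);root=P(398,345,.065);l1=P(401,407,.046);l2=P(402.5,450,.046)
print('rib from axis',a(tip-ce),'rib own',a(tip-root),np.hypot(*(tip-ce)[:2]),'line from axis',a((l1+l2)/2-ce),'line own',a(l2-l1))
D=(np.hypot(Q[...,0]-.544,Q[...,1]-.074)<.066)&(Q[...,2]<.068)&(Q[...,2]>.055);A=Q[D];co=np.linalg.lstsq(np.c_[A[:,:2]-[.544,.074],np.ones(len(A))],A[:,2],rcond=None)[0];print('disc plane',co,len(A))
E
```

```text
bar 1173 [0.54510906 0.07330851 0.1192489 ] ((0.5441234111785889, 0.07345753163099289), (0.054764341562986374, 0.013469460420310497), 2.648777961730957)
rib from axis 3.93 rib own 3.1 0.06609406718187474 line from axis 4.49 line own 4.2
disc plane [-0.00221317  0.00022659  0.06297322] 11135
```

The rib is within about 0.6–1° of the home line, on the clockwise side. That means the play is taken up and the turntable is on its stop. The disc is level at z 63 mm, so it is seated. Handing in.

```bash
python3 -c "
from bench import ticket
print(ticket.close_job())"
```

```text
the job is handed in; nothing more can be done
None
```

The carousel sits level and fully home on the turntable, turned clockwise to the home stop with its pointer about 1° or less from the home line by camera, and it was released and handed in at about 24 s; my first grip caught the hub, so I set it back on the bench and regripped it by the bar.

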